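# Feel along a sprung moulding on a scenery panel

### The job

Check the spring clips of the curved wooden moulding on the blue panel: run closed fingertips along its top, starting at the end with the square wooden block and finishing at the end with the round tin, pressing gently so that the moulding gives a few millimetres under the fingertips at each of the seven screws in turn, but never bottoms out. Then take the hand away so that the moulding springs back up. Leave the block, the tin, the screwdriver and the cardboard roll where they are.

Things in the scene. Friction and masses are not known exactly. Their poses are not given: they have to be found in the camera images.
- panel: Fixed blue-painted plywood board lying on the table, 300 x 420 x 18 mm (x, y, z), origin at the centre of its underside, z up. A curved wooden moulding stands above it on seven hidden spring clips: an arc of 140 mm radius (to its centre line) about the point (-94, 0) mm of the board's frame, from -72 to +72 degrees measured from the board's +x, so it bulges to the board's +x; 24 mm wide, 12 mm thick, flat level top 39 mm above the table, underside 9 mm above the board.
- moulding (a joint): How far the moulding is pressed down, in m: 0 = up at rest, 0.008 = bottomed on its stop. It moves straight down as one piece wherever it is pressed, and springs back. About 2.5 N starts it moving, then 0.8 N per mm (about 5 N at 3 mm, 8 N at 7 mm).
- screw0 (a point): Centre of the flat dark screw head 0 (11 mm across, flush with the moulding to 0.5 mm) at the moulding's top with the moulding up, 39 mm above the table; at -66 degrees of the arc. One end of the row. Neighbouring screws are 53 mm apart. This point is fixed to the board and does not sink with the moulding.
- screw1 (a point): Centre of the flat dark screw head 1 (11 mm across, flush with the moulding to 0.5 mm) at the moulding's top with the moulding up, 39 mm above the table; at -44 degrees of the arc. 
- screw2 (a point): Centre of the flat dark screw head 2 (11 mm across, flush with the moulding to 0.5 mm) at the moulding's top with the moulding up, 39 mm above the table; at -22 degrees of the arc. 
- screw3 (a point): Centre of the flat dark screw head 3 (11 mm across, flush with the moulding to 0.5 mm) at the moulding's top with the moulding up, 39 mm above the table; at 0 degrees of the arc. 
- screw4 (a point): Centre of the flat dark screw head 4 (11 mm across, flush with the moulding to 0.5 mm) at the moulding's top with the moulding up, 39 mm above the table; at 22 degrees of the arc. 
- screw5 (a point): Centre of the flat dark screw head 5 (11 mm across, flush with the moulding to 0.5 mm) at the moulding's top with the moulding up, 39 mm above the table; at 44 degrees of the arc. 
- screw6 (a point): Centre of the flat dark screw head 6 (11 mm across, flush with the moulding to 0.5 mm) at the moulding's top with the moulding up, 39 mm above the table; at 66 degrees of the arc. One end of the row. 
- offcut_mid (a point): Centre of a loose square wooden block, 44 x 44 x 34 mm high, standing on the board about 75 mm past one end screw of the row (at either end; it marks the starting end). Its top is 52 mm above the table.
- tin_mid (a point): Centre of a loose round metal tin, 46 mm across, 34 mm high, standing on the board about 75 mm past the other end screw. Its top is 52 mm above the table.
- screwdriver: Loose screwdriver lying on the table beside the board, about 200 mm long, along its own x; origin under its middle. Bystander.
- roll_mid (a point): Centre of a loose empty cardboard roll, 84 mm across, 25 mm high, lying flat on the table beside the board. Bystander.
There are look-alikes about, which are no part of the job. Leave any pink or purple look-alike of the part that bears offcut_mid alone.

How it is judged:
On the way, in this order (a step that is already met when the one before it is completed fails the run):
1. the fingertips press the moulding down 1.5 mm or more at the first (next to the wooden block) screw (value of joint moulding above 0.0015 m and contact force between the fingers and panel above 0.3 N and ((horizontal distance between offcut_mid and screw0 below 0.15 m and horizontal distance between the grasp point and screw0 below 0.017 m) or (horizontal distance between offcut_mid and screw6 below 0.15 m and horizontal distance between the grasp point and screw6 below 0.017 m))), for 0.05 s.
2. the fingertips press the moulding down 1.5 mm or more at the second screw (value of joint moulding above 0.0015 m and contact force between the fingers and panel above 0.3 N and ((horizontal distance between offcut_mid and screw0 below 0.15 m and horizontal distance between the grasp point and screw1 below 0.017 m) or (horizontal distance between offcut_mid and screw6 below 0.15 m and horizontal distance between the grasp point and screw5 below 0.017 m))), for 0.05 s.
3. the fingertips press the moulding down 1.5 mm or more at the third screw (value of joint moulding above 0.0015 m and contact force between the fingers and panel above 0.3 N and ((horizontal distance between offcut_mid and screw0 below 0.15 m and horizontal distance between the grasp point and screw2 below 0.017 m) or (horizontal distance between offcut_mid and screw6 below 0.15 m and horizontal distance between the grasp point and screw4 below 0.017 m))), for 0.05 s.
4. the fingertips press the moulding down 1.5 mm or more at the fourth screw (value of joint moulding above 0.0015 m and contact force between the fingers and panel above 0.3 N and ((horizontal distance between offcut_mid and screw0 below 0.15 m and horizontal distance between the grasp point and screw3 below 0.017 m) or (horizontal distance between offcut_mid and screw6 below 0.15 m and horizontal distance between the grasp point and screw3 below 0.017 m))), for 0.05 s.
5. the fingertips press the moulding down 1.5 mm or more at the fifth screw (value of joint moulding above 0.0015 m and contact force between the fingers and panel above 0.3 N and ((horizontal distance between offcut_mid and screw0 below 0.15 m and horizontal distance between the grasp point and screw4 below 0.017 m) or (horizontal distance between offcut_mid and screw6 below 0.15 m and horizontal distance between the grasp point and screw2 below 0.017 m))), for 0.05 s.
6. the fingertips press the moulding down 1.5 mm or more at the sixth screw (value of joint moulding above 0.0015 m and contact force between the fingers and panel above 0.3 N and ((horizontal distance between offcut_mid and screw0 below 0.15 m and horizontal distance between the grasp point and screw5 below 0.017 m) or (horizontal distance between offcut_mid and screw6 below 0.15 m and horizontal distance between the grasp point and screw1 below 0.017 m))), for 0.05 s.
7. the fingertips press the moulding down 1.5 mm or more at the seventh (next to the tin) screw (value of joint moulding above 0.0015 m and contact force between the fingers and panel above 0.3 N and ((horizontal distance between offcut_mid and screw0 below 0.15 m and horizontal distance between the grasp point and screw6 below 0.017 m) or (horizontal distance between offcut_mid and screw6 below 0.15 m and horizontal distance between the grasp point and screw0 below 0.017 m))), for 0.05 s.
At the end, for the whole second after the job is handed in: The moulding is back up (within 0.7 mm) and the block, tin, screwdriver and roll are within 15 mm of where they started (value of joint moulding below 0.0007 m and distance of each of offcut_mid, tin_mid, screwdriver, roll_mid from where it was at the start of the episode below 0.015 m); the robot touches nothing.
It fails at once if the moulding is pressed to the bottom (more than 7.5 mm of its 8 mm) (value of joint moulding above 0.0075 m).
It fails at once if the wooden block is lifted, carried or pushed away (more than 15 mm) (distance of offcut_mid from where it was at the start of the episode above 0.015 m).
It fails at once if the tin is lifted, carried or pushed away (more than 15 mm) (distance of tin_mid from where it was at the start of the episode above 0.015 m).
It fails at once if the screwdriver is lifted, carried or pushed away (more than 15 mm) (distance of screwdriver from where it was at the start of the episode above 0.015 m).
It fails at once if the cardboard roll is lifted, carried or pushed away (more than 15 mm) (distance of roll_mid from where it was at the start of the episode above 0.015 m).
It also fails if it takes over 45 s, if anything falls off the work surface, if the arm or the gripper's body presses on something with over 40 N, if the wrist force passes 120 N, or if a joint passes its speed limit or range.

### The arm

A 6-joint arm with a two-finger parallel gripper is mounted at the origin on the work surface. World frame = base frame: x ahead of the robot, y to its left, z up, the work surface at z = 0. Lengths are in m, angles in rad, forces in N, time in s.
With the tool pointing down it reaches from about 0.35 to 0.975 m from the base axis. Payload 4.9 kg.
Tool frame: the origin (TCP) lies midway between the tips of the shut fingers; the grasp point (between the pads) lies 19 mm behind it; z points along the fingers, y is the direction in which the jaws open and shut (so a half turn about z gives the same grasp; the last joint's range is limited). The gripper opens to 85 mm and grips with 20 to 120 N. Pads are 22 mm wide; open, the fingers measure 114 mm over their backs; the gripper's body (76 mm by 85 mm) begins 54 mm behind the grasp point. The pads swing forward as they close: fully open they stand 13 mm farther back than shut.
Start: joints at [-1.25, 0.053, 1.613, -0, 1.476, -0.119], TCP at [0.266, -0.566, 0.199] pointing down, gripper open.
Joint ranges: [-3.01, 3.01], [-1.01, 2.22], [0.06, 2.58], [-1.02, 4.17], [0.09, 2.62], [-3.14, 3.14]. Speed limits (rad/s): [2.57, 2.57, 3.14, 3.14, 3.14, 3.14].

### API

Orientations are given as a rotation vector (axis times angle).
In Python, from station import ctrl gives the robot as it stands.
- The arm moves only by the tool play_rows, never from a script. Its argument "motion" is a list that holds one entry, the list of rows, each a list of 7 numbers: the closure, from -1 (fully open) to 1 (shut), then the shift along the tool's x, y, z in cm, then the turn, a rotation vector about the tool's x, y, z in degrees. A call has 1 to 20 rows; each row is the pose to reach, as a shift and turn from the pose measured when the call began, along the tool's axes at that moment; what a row does not reach only later rows make up. A row lasts 1/8 s, in which the tool goes at most 62.5 mm and 10.7 degrees, less where a joint would pass 70% of its speed; a pose out of reach is approached as far as the arm can. A call with a gripper value outside its range is refused whole. The fingers move at their own pace and stop on an object; "newtons" is the grip in N (left out, the last holds). Time passes only in rows, so rows that repeat a pose let the fingers close. It gives the time, the measured TCP pose, the force and the opening at its end, in the units of the state.
- ctrl.get_obs(): the state, without advancing time (a new reading comes with each control period).
- ctrl.get_image(name): name is "scene" or "top" or "wrist"; returns a dict with "color" (384x512x3 uint8, red, green, blue), "mtx" (3x3 intrinsics, pixels), "T" (4x4, takes a point from camera to world coordinates). Camera axes: x right, y up, looking along -z (the intrinsics and any distortion apply to the point x, -y, -z); pixel columns grow to the right and rows downward; lengths in m; the calibration is good to about 2 mm. The wrist camera is an equidistant fisheye: a pixel r from the principal point sees the ray r / f radians off the axis. A picture is of the moment at which its call begins. There is no depth.
- ctrl.finish_job(): hands the job in, once; it reports no verdict.
The state is a dict: "t": time; "q": joint angles; "dq": joint speeds; "effort": joint torques, N m; "tool_pos": TCP position; "tool_rot": TCP orientation; "contact_force": force on the tool from outside, world axes, zero at the start; "wrist_torque": the same for the moment, N m; "opening": finger opening in m.
Only numpy, scipy, OpenCV 4.12 (cv2) and the standard library are available. Lean on these libraries where they do the work, as an engineer would, in place of code of your own. Each camera call takes 0.05 s, during which the arm holds its last target.

## Working session

There is one attempt and no reset: what is moved stays moved. The work goes in short steps, Python scripts to look and compute and a tool call to move; the robot and the scene stay as the last step left them, time stands still between calls to the robot, and variables do not carry over. Pictures are saved under pics/ and viewed, and the job is handed in when it is done.

Besides the shell and the picture viewer there is one more tool, called as a command line: name --argument value ..., lists and objects as JSON in quotes. play_rows: Moves the arm, as the interface text tells. Its arguments: {"type":"object","properties":{"motion":{"type":"array"},"newtons":{"type":"number"}},"required":["motion"]}

```bash
mkdir -p pics; ls
python3 - <<'E'
from station import ctrl
import cv2
o=ctrl.get_obs(); print({k:(v if not hasattr(v,'round') else v) for k,v in o.items()})
for n in ("scene","top","wrist"):
    i=ctrl.get_image(n); cv2.imwrite(f"pics/{n}0.png",i["color"][:,:,::-1])
    print(n,i["mtx"],i["T"])
E
```

```text
pics
{'t': 0.0, 'q': array([-1.25001688e+00,  5.33553130e-02,  1.61426560e+00, -9.33312986e-06,
        1.47598189e+00, -1.18999414e-01]), 'dq': array([ 0.0014301 , -0.00105346, -0.00038404,  0.00116233, -0.00025478,
        0.00030103]), 'effort': array([-4.67376067e-04, -3.93671966e+01, -3.70179749e+01, -1.13061001e-04,
        6.93050111e-03,  6.14847224e-06]), 'tool_pos': array([ 0.26587249, -0.5648894 ,  0.19818099]), 'tool_rot': array([-3.06399686e+00, -6.84814922e-01,  3.32330731e-04]), 'contact_force': array([ 0.60490351, -0.29836736,  0.095314  ]), 'wrist_torque': array([ 0.08895185, -0.01004463, -0.01017716]), 'opening': 0.08549167528420767}
scene [[473.76747786   0.         258.44048415]
 [  0.         473.76747786 199.54704893]
 [  0.           0.           1.        ]] [[-0.2168288  -0.84233678  0.4934106   1.36857121]
 [ 0.97610847 -0.17979798  0.12200382  0.22866627]
 [-0.01405408  0.50807622  0.86119745  1.57977224]
 [ 0.          0.          0.          1.        ]]
top [[352.29621954   0.         256.73198141]
 [  0.         352.29621954 193.85939141]
 [  0.           0.           1.        ]] [[-0.00332097  0.99527111 -0.0970793   0.4288875 ]
 [-0.99969369 -0.00568524 -0.02408755 -0.00965684]
 [-0.02452556  0.09696957  0.99498512  1.00622794]
 [ 0.          0.          0.          1.        ]]
wrist [[297.31863964   0.         260.01685786]
 [  0.         297.31863964 188.59189144]
 [  0.           0.           1.        ]] [[ 0.4260402   0.85670036  0.29078212  0.33989784]
 [-0.90470272  0.4040205   0.13520511 -0.53080429]
 [-0.00165167 -0.32067419  0.94718812  0.37188342]
 [ 0.          0.          0.          1.        ]]
```

View pics/top0.png

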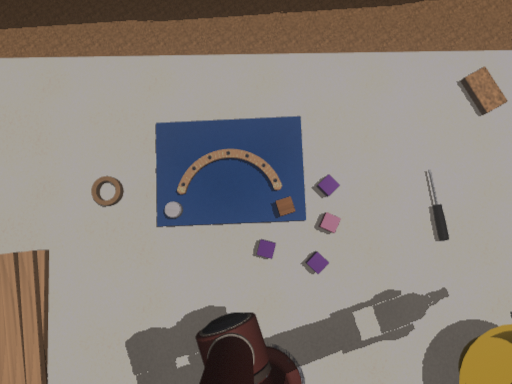

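View pics/scene0.png

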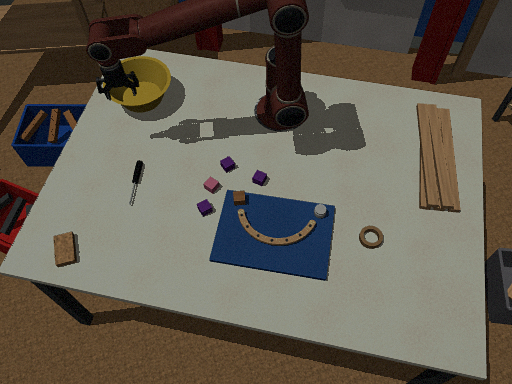

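In the top view the moulding arc runs from (182,190) to (277,187). The wooden block is at (285,206), so that is the starting end, and the tin is at (173,210). The purple cubes at (328,185), (317,262) and (266,249) and the pink one at (330,222) are look-alikes of the block. The bystanders are the roll at (107,191) and the screwdriver at (437,208).

```bash
cat > h.py <<'E'
import numpy as np,cv2
def ray(im,uv):
    K,T=im["mtx"],im["T"]
    d=np.array([(uv[0]-K[0,2])/K[0,0],-(uv[1]-K[1,2])/K[1,1],-1.])
    return T[:3,3],T[:3,:3]@d
def onz(im,uv,z):
    o,d=ray(im,uv); return o+d*(z-o[2])/d[2]
def proj(im,p):
    K,T=im["mtx"],im["T"]; c=T[:3,:3].T@(np.asarray(p)-T[:3,3])
    return np.array([K[0,0]*c[0]/-c[2]+K[0,2],K[1,1]*-c[1]/-c[2]+K[1,2]])
E
python3 - <<'E'
from station import ctrl
from h import *
for n,(x0,y0,x1,y1) in (("top",(150,110,345,240)),("scene",(200,180,345,285))):
    im=ctrl.get_image(n); c=im["color"][y0:y1,x0:x1,::-1]
    cv2.imwrite(f"pics/{n}c.png",cv2.resize(c,None,fx=4,fy=4,interpolation=cv2.INTER_CUBIC))
    hsv=cv2.cvtColor(c,cv2.COLOR_BGR2HSV)
    wood=cv2.inRange(hsv,(5,70,110),(25,255,255))
    k=cv2.morphologyEx(wood,cv2.MORPH_CLOSE,np.ones((7,7),np.uint8))
    num,l,s,ce=cv2.connectedComponentsWithStats(k)
    for j in range(1,num):
        if s[j,4]>60: print(n,"wood",s[j],ce[j]+[x0,y0])
    m=1+np.argmax(s[1:,4]); mask=(l==m)
    g=255-c.max(2).astype(float); up=cv2.resize(g,None,fx=6,fy=6,interpolation=cv2.INTER_CUBIC)
    mu=cv2.resize(mask.astype(np.uint8),None,fx=6,fy=6,interpolation=cv2.INTER_NEAREST)
    d=((up>255-105)&(mu>0)).astype(np.uint8)
    num,l2,s2,c2=cv2.connectedComponentsWithStats(d)
    for j in range(1,num):
        if s2[j,4]>40:
            uv=(c2[j]+.5)/6-.5+[x0,y0]; print(n,uv.round(2),s2[j,4],onz(im,uv,.039).round(4))
E
```

```text
top wood [  27   39  104   45 1094] [228.45521024 166.07404022]
top wood [126  87  19  18 229] [285.02620087 205.47598253]
top [227.73 152.62] 364 [0.6396 0.0945 0.039 ]
top [246.59 155.36] 334 [0.6314 0.0417 0.039 ]
top [209.23 157.  ] 355 [0.6276 0.1463 0.039 ]
top [224.95 157.33] 42 [0.6263 0.1022 0.039 ]
top [235.25 157.32] 47 [0.6261 0.0734 0.039 ]
top [263.15 164.93] 312 [ 0.604  -0.0044  0.039 ]
top [193.48 167.95] 355 [0.5969 0.1901 0.039 ]
top [274.75 180.03] 347 [ 0.5614 -0.0362  0.039 ]
top [182.81 184.03] 353 [0.5519 0.2193 0.039 ]
scene wood [ 38  29  77  35 560] [273.52678571 231.32321429]
scene [241.23 214.55] 269 [ 0.5622 -0.038   0.039 ]
scene [309.77 225.16] 317 [0.5527 0.2173 0.039 ]
scene [246.97 226.04] 319 [ 0.6044 -0.0063  0.039 ]
scene [299.68 234.47] 318 [0.5977 0.1879 0.039 ]
scene [257.65 235.08] 296 [0.6321 0.04   0.039 ]
scene [286.27 239.7 ] 320 [0.6285 0.1445 0.039 ]
scene [271.41 239.87] 305 [0.6403 0.0925 0.039 ]
scene [273.47 243.34] 44 [0.6522 0.1025 0.039 ]
```

View pics/topc.png

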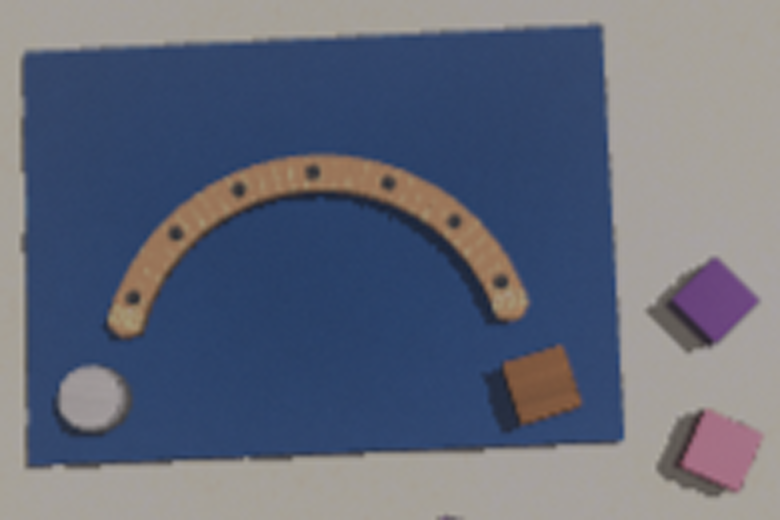

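View pics/scenec.png

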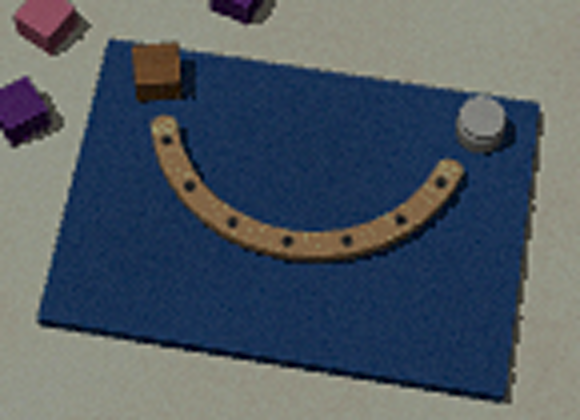

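```bash
cat >> h.py <<'E'
from scipy.spatial.transform import Rotation as Rn
top=np.array([[.5614,-.0362],[.604,-.0044],[.6314,.0417],[.6396,.0945],[.6276,.1463],[.5969,.1901],[.5519,.2193]])
sc=np.array([[.5622,-.038],[.6044,-.0063],[.6321,.04],[.6403,.0925],[.6285,.1445],[.5977,.1879],[.5527,.2173]])
a=np.radians([-66,-44,-22,0,22,44,66]); model=np.c_[-.094+.14*np.cos(a),.14*np.sin(a)]
def fit(P):
    mc,pc=model.mean(0),P.mean(0); U,S,V=np.linalg.svd((model-mc).T@(P-pc)); R=(U@V).T
    return R,pc-R@mc
R,t=fit((top+sc)/2)
screws=model@R.T+t
def delta(o,p,Rgoal=np.diag([1.,-1,-1])):
    Rt=Rn.from_rotvec(o["tool_rot"]).as_matrix()
    return (Rt.T@(np.asarray(p)-o["tool_pos"])*100).round(2), np.degrees(Rn.from_matrix(Rt.T@Rgoal).as_rotvec()).round(2)
E
python3 - <<'E'
from station import ctrl
from h import *
print(np.linalg.det(R),np.degrees(np.arctan2(R[1,0],R[0,0])),t)
print(screws.round(4)); print(((top+sc)/2-screws).round(4))
im=ctrl.get_image("top")
print("block",onz(im,(285,205.5),.052),"tin",onz(im,(173,209.5),.052))
b=onz(im,(285,205.5),.052)[:2];tn=onz(im,(173,209.5),.052)[:2]
print(np.linalg.norm(b-screws[0]),np.linalg.norm(tn-screws[6]))
o=ctrl.get_obs(); print(delta(o,[*screws[0],.10]),o["contact_force"])
E
```

```text
1.0000000000000004 2.078484939446684 [0.59406779 0.09179084]
[[ 0.5617 -0.0374]
 [ 0.6043 -0.0052]
 [ 0.6318  0.0407]
 [ 0.64    0.0935]
 [ 0.6279  0.1455]
 [ 0.5972  0.1892]
 [ 0.5524  0.2183]]
[[ 0.0001  0.0003]
 [-0.0001 -0.0002]
 [-0.      0.0002]
 [-0.0001  0.    ]
 [ 0.0001 -0.0001]
 [ 0.0001 -0.0002]
 [-0.0001  0.    ]]
block [ 0.48987882 -0.06302736  0.052     ] tin [0.48044988 0.24194079 0.052     ]
0.0762435016942964 0.07574410776946172
(array([ 49.23, -35.17,   9.93]), array([-0.04,  0.  , 25.2 ])) [0.018644   0.29936962 1.3218147 ]
```

The seven screws fit the model to 0.3 mm, and the block and tin both measure 76 mm from the end screws, as they should. The job starts at screw0, with world y about -0.037.

play_rows --motion '[[[1,5,-3.5,0,0,0,3],[1,10,-7,0,0,0,6],[1,15,-10.5,0,0,0,9],[1,20,-14,0,0,0,12],[1,25,-17.5,0,0,0,15],[1,30,-21,0,0,0,18],[1,34,-24.5,0,0,0,20],[1,38,-27.5,2,0,0,22],[1,42,-30,4,0,0,24],[1,45,-32.5,6,0,0,25.2],[1,47.5,-34,8,0,0,25.2],[1,49.2,-35.2,9.9,0,0,25.2],[1,49.2,-35.2,9.9,0,0,25.2],[1,49.2,-35.2,9.9,0,0,25.2],[1,49.2,-35.2,9.9,0,0,25.2],[1,49.2,-35.2,9.9,0,0,25.2]]]' --newtons 40

```text
t: 2.3
tool_pos: [0.5617, -0.038, 0.1013]
tool_rot: [-3.141, 0.002, -0.002]
contact_force: [0.1, -0.2, -0.7]
opening: -0.0002
```

Run:
```python
from station import ctrl
from h import *
o=ctrl.get_obs(); print(o["t"],o["tool_pos"],o["tool_rot"],o["contact_force"],o["opening"],delta(o,[*screws[0],.043]))
im=ctrl.get_image("wrist");cv2.imwrite("pics/w1.png",im["color"][:,:,::-1])
im=ctrl.get_image("scene");cv2.imwrite("pics/s1.png",cv2.resize(im["color"][130:290,180:350,::-1],None,fx=4,fy=3.7))
print(ctrl.get_obs()["contact_force"])
```

```text
2.3 [ 0.56165102 -0.03798327  0.10125128] [-3.14129622e+00  1.57023999e-03 -2.06640779e-03] [ 0.05797393 -0.23168443 -0.66305222] -0.00017335476415478588 (array([-0.01, -0.06,  5.83]), array([-0.02, -0.08, -0.06]))
[0.36950532 0.10984304 0.27515928]
```

View pics/w1.png

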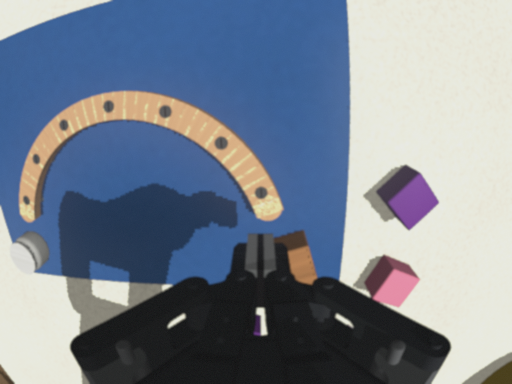

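View pics/s1.png

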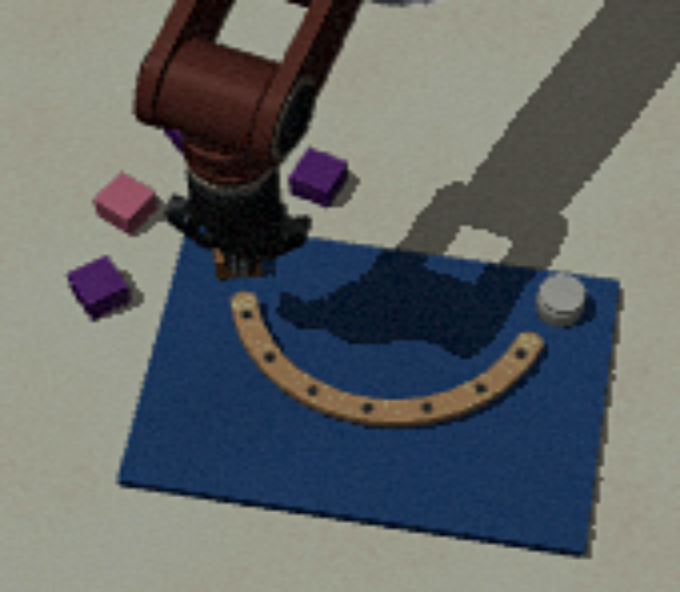

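The wrist and scene views show the hand just above the screw next to the block (wrist view: screw at (261,193), fingertips at (260,238)), with clear space around it. I'll come down to just above the moulding.

play_rows --motion '[[[1,0,0,2,0,0,0],[1,0,-0.05,4,0,0,0],[1,0,-0.05,5,0,0,0],[1,0,-0.05,5.6,0,0,0],[1,0,-0.05,5.8,0,0,0],[1,0,-0.05,5.8,0,0,0],[1,0,-0.05,5.8,0,0,0]]]'

```text
t: 3.28
tool_pos: [0.5621, -0.0373, 0.0436]
tool_rot: [-3.141, 0.001, -0.003]
contact_force: [-0.6, -0.6, -0.7]
opening: 0.0001
```

play_rows --motion '[[[1,0,0,0.1,0,0,0],[1,0,0,0.2,0,0,0],[1,0,0,0.3,0,0,0],[1,0,0,0.4,0,0,0],[1,0,0,0.4,0,0,0]]]'

```text
t: 3.9
tool_pos: [0.5619, -0.0373, 0.0394]
tool_rot: [-3.141, 0.001, -0.003]
contact_force: [-0.6, -0.1, 0.8]
opening: -0.0001
```

play_rows --motion '[[[1,0,0,0.1,0,0,0],[1,0,0,0.15,0,0,0],[1,0,0,0.15,0,0,0]]]'

```text
t: 4.28
tool_pos: [0.5619, -0.0373, 0.0378]
tool_rot: [-3.141, 0.001, -0.002]
contact_force: [0.6, -0.2, -0.8]
opening: -0.0002
```

play_rows --motion '[[[1,0,0,0.1,0,0,0],[1,0,0,0.1,0,0,0]]]'

```text
t: 4.53
tool_pos: [0.5618, -0.0373, 0.0367]
tool_rot: [-3.141, 0.001, -0.002]
contact_force: [-0.3, 0.0, 0.1]
opening: 0.0001
```

play_rows --motion '[[[1,0,0,0.1,0,0,0],[1,0,0,0.1,0,0,0]]]'

```text
t: 4.78
tool_pos: [0.5617, -0.0373, 0.0355]
tool_rot: [-3.141, 0.001, -0.002]
contact_force: [-0.3, 0.6, -0.4]
opening: 0.0002
```

Run:
```python
from station import ctrl
from h import *
f=[]
im=ctrl.get_image("wrist");cv2.imwrite("pics/w2.png",im["color"][:,:,::-1])
f.append(ctrl.get_obs()["contact_force"])
im=ctrl.get_image("scene");cv2.imwrite("pics/s2.png",cv2.resize(im["color"][170:250,210:320,::-1],None,fx=7,fy=7,interpolation=cv2.INTER_CUBIC))
f.append(ctrl.get_obs()["contact_force"]);print(f)
```

```text
[array([-1.05610332,  0.13022859,  0.66599798]), array([-0.07296143,  0.99907535, -0.14630819])]
```

View pics/s2.png

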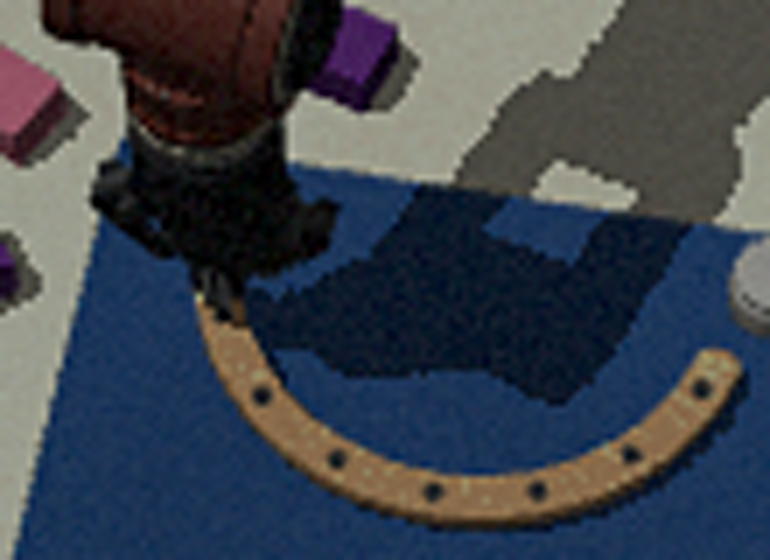

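View pics/w2.png

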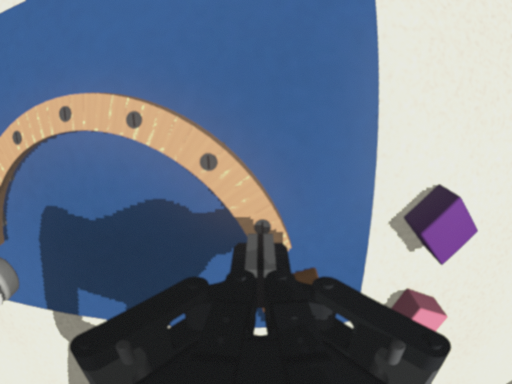

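```bash
cat >> h.py <<'E'
def sink(im,ref,box=(262,205,325,250)):
    "scene image shift (px) of the far screws vs reference, by phase correlation"
    x0,y0,x1,y1=box
    f=lambda c:cv2.cvtColor(c[y0:y1,x0:x1],cv2.COLOR_BGR2GRAY).astype(np.float32)
    return f(ref),f(im)
def dots(bgr,box):
    x0,y0,x1,y1=box; c=bgr[y0:y1,x0:x1]
    up=cv2.resize(255-c.max(2).astype(float),None,fx=6,fy=6,interpolation=cv2.INTER_CUBIC)
    hsv=cv2.cvtColor(c,cv2.COLOR_BGR2HSV); k=cv2.morphologyEx(cv2.inRange(hsv,(5,70,110),(25,255,255)),cv2.MORPH_CLOSE,np.ones((7,7),np.uint8))
    mu=cv2.resize(k,None,fx=6,fy=6,interpolation=cv2.INTER_NEAREST)
    n,l,s,ce=cv2.connectedComponentsWithStats(((up>150)&(mu>0)).astype(np.uint8))
    return [((ce[j]+.5)/6-.5+[x0,y0]) for j in range(1,n) if s[j,4]>200]
E
python3 - <<'E'
from station import ctrl
from h import *
ref=cv2.imread("pics/scene0.png"); im=ctrl.get_image("scene"); cur=im["color"][:,:,::-1].copy()
B=(240,200,325,250)
A=dots(ref,B);C=dots(cur,B)
for c in C:
    a=min(A,key=lambda a:np.linalg.norm(a-c)); print(c.round(2),(c-a).round(2))
p=[*screws[4],.039]; print("px per 3mm", proj(im,[*screws[4],.036])-proj(im,p))
o=ctrl.get_obs(); print(o["t"],o["contact_force"],o["effort"])
E
```

```text
[240.78 224.52] [0.17 0.74]
[309.76 225.14] [-0.02 -0.02]
[246.95 226.06] [-0.01  0.03]
[299.71 234.49] [0.02 0.02]
[257.67 235.11] [0.   0.01]
[271.42 239.87] [0.02 0.01]
[286.28 239.71] [0.03 0.01]
px per 3mm [-0.03089925  0.36279054]
4.925 [ 0.19230246 -0.56750007  0.53756688] [ 5.94751637e-04 -3.56620038e+01 -3.28074932e+01  1.85135221e-03
 -2.47172546e-03  5.18347690e-06]
```

The far screws haven't moved in the image (within 0.03 px, where 3 mm of sink would be 0.36 px) and there is no force. The moulding isn't touched yet, so I'll keep going down in 1 mm steps.

play_rows --motion '[[[1,0,0,0.1,0,0,0],[1,0,0,0.1,0,0,0]]]'

```text
t: 5.18
tool_pos: [0.5617, -0.0372, 0.0346]
tool_rot: [-3.141, 0.001, -0.002]
contact_force: [-0.1, -1.3, 0.4]
opening: 0.0002
```

play_rows --motion '[[[1,0,0,0.1,0,0,0],[1,0,0,0.1,0,0,0]]]'

```text
t: 5.42
tool_pos: [0.5616, -0.0372, 0.0334]
tool_rot: [-3.141, 0.001, -0.001]
contact_force: [0.1, -0.0, -0.6]
opening: -0.0002
```

```bash
cat > chk.py <<'E'
from station import ctrl
from h import *
import sys
ref=cv2.imread("pics/scene0.png"); im=ctrl.get_image("scene"); cur=im["color"][:,:,::-1].copy()
B=(238,205,325,250); A=dots(ref,B); D=[]
for c in dots(cur,B):
    a=min(A,key=lambda a:np.linalg.norm(a-c)); d=c-a
    if abs(d[0])<.12: D.append(d[1])
print("sink mm",(np.array(D)/.121).round(2),np.median(D)/.121)
w=ctrl.get_image("wrist"); cv2.imwrite(f"pics/w{sys.argv[1]}.png",cv2.resize(w["color"][190:280,200:330,::-1],None,fx=6,fy=6,interpolation=cv2.INTER_CUBIC))
o=ctrl.get_obs(); print(o["t"],o["tool_pos"],o["contact_force"])
E
python3 chk.py 3
```

```text
sink mm [-0.01  0.28  0.16  0.07  0.07  0.15] 0.10892442994579765
5.525 [ 0.56170848 -0.03723787  0.03351519] [-0.36190474  0.18544124  0.44284482]
```

View pics/w3.png

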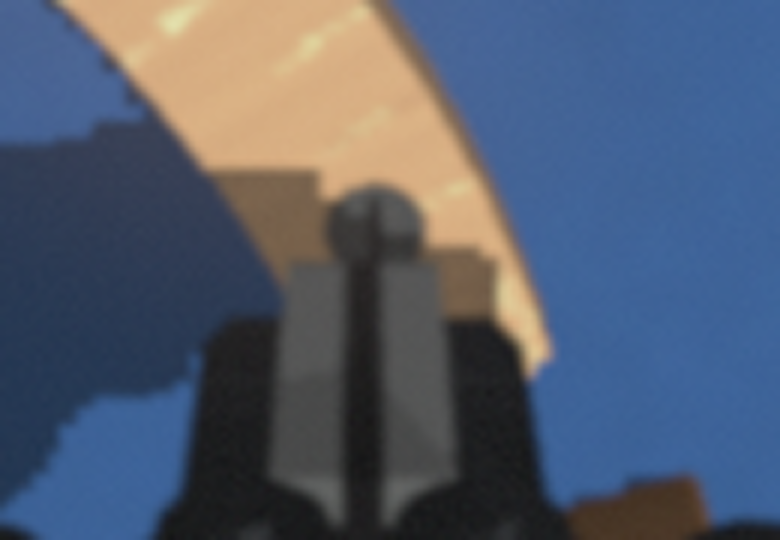

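```bash
cat >> h.py <<'E'
def wproj(im,p):
    K,T=im["mtx"],im["T"]; c=T[:3,:3].T@(np.asarray(p)-T[:3,3]); c=np.array([c[0],-c[1],-c[2]])
    return cv2.fisheye.projectPoints(c.reshape(1,1,3),np.zeros(3),np.zeros(3),K,np.zeros(4))[0].ravel()
E
python3 - <<'E'
from station import ctrl
from h import *
im=ctrl.get_image("wrist");o=ctrl.get_obs();p=o["tool_pos"]
print(im["T"][:3,3]-p)
f=lambda q:print(((wproj(im,q)-[200,190])*6).round(0))
for s in screws[:2]: print(wproj(im,[*s,.039]))
f([*screws[0],.039]); f([*screws[0],.0335]);f(p);f(p+[.011,0,0]);f(p+[.011,.01,0]);f(p+[.011,-.01,0])
im=ctrl.get_image("scene");cv2.imwrite("pics/s3.png",cv2.resize(im["color"][185:235,215:270,::-1],None,fx=11,fy=11,interpolation=cv2.INTER_CUBIC))
for z in (0,.005,.01,.02): print("scene tip",(proj(im,p+[0,0,z])-[215,185])*11,(proj(im,p+[.011,0,z])-[215,185])*11)
print((proj(im,[*screws[0],.039])-[215,185])*11)
E
```

```text
[ 0.08153799 -0.0008627   0.17363334]
[258.93401365 226.10969247]
[203.93401715 159.87853697]
[354. 217.]
[354. 194.]
[353. 194.]
[352.  99.]
[257.  99.]
[448.  99.]
scene tip [291.87261479 332.02895814] [284.22235733 360.04800239]
scene tip [291.20872432 324.918843  ] [283.53761252 352.98471405]
scene tip [290.54157333 317.77380837] [282.84949433 345.8866285 ]
scene tip [289.19739322 303.37794662] [281.46303758 331.58503212]
[290.84687167 324.05142325]
```

View pics/s3.png

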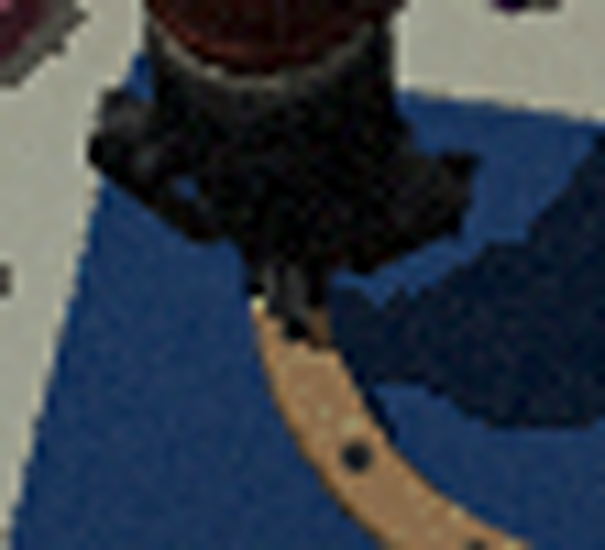

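The wrist view (w3) shows the pads' front edge at crop row 262, with the screw centred at (375,225) just ahead of it. The sink is about 0.1 mm, which is noise, so there is still a gap. Down again in 1 mm steps, with a force check each time.

play_rows --motion '[[[1,0,0,0.1,0,0,0],[1,0,0,0.1,0,0,0]]]'

```text
t: 5.88
tool_pos: [0.5617, -0.0372, 0.0325]
tool_rot: [-3.141, 0.001, -0.002]
contact_force: [-0.3, -0.3, -0.3]
opening: -0.0001
```

play_rows --motion '[[[1,0,0,0.1,0,0,0],[1,0,0,0.1,0,0,0]]]'

```text
t: 6.12
tool_pos: [0.5615, -0.0372, 0.0313]
tool_rot: [-3.141, 0.001, -0.001]
contact_force: [-0.3, 0.0, -0.1]
opening: -0.0
```

```bash
python3 chk.py 4
```

```text
sink mm [ 6.85 -0.02  0.35  0.1   0.13  0.13 -0.11] 0.13188756088288003
6.225 [ 0.56162417 -0.03723255  0.03140864] [-0.2887137   0.77447688  0.55319488]
```

View pics/w4.png

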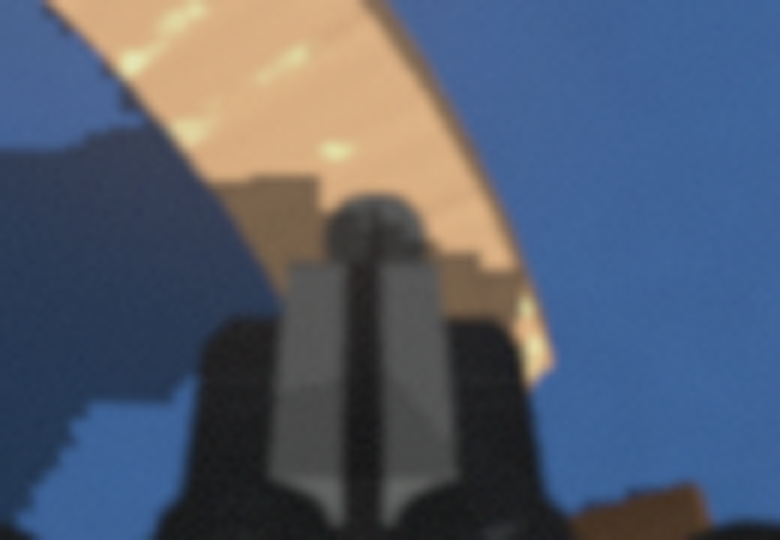

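play_rows --motion '[[[1,0,0,0.1,0,0,0],[1,0,0,0.2,0,0,0],[1,0,0,0.2,0,0,0]]]'

```text
t: 6.6
tool_pos: [0.5615, -0.0372, 0.0293]
tool_rot: [-3.141, 0.001, -0.001]
contact_force: [0.4, -0.1, 0.5]
opening: -0.0
```

play_rows --motion '[[[1,0,0,0.1,0,0,0],[1,0,0,0.1,0,0,0]]]'

```text
t: 6.85
tool_pos: [0.5614, -0.0372, 0.0281]
tool_rot: [-3.141, 0.001, -0.001]
contact_force: [-0.2, -0.8, 0.1]
opening: -0.0
```

```bash
python3 chk.py 5
```

```text
sink mm [-0.01  0.17  0.19  0.08 -0.07 -0.01] 0.0327194019268221
6.95 [ 0.56149571 -0.03717824  0.02823048] [ 0.61007978 -0.2015422  -1.14680496]
```

View pics/w5.png

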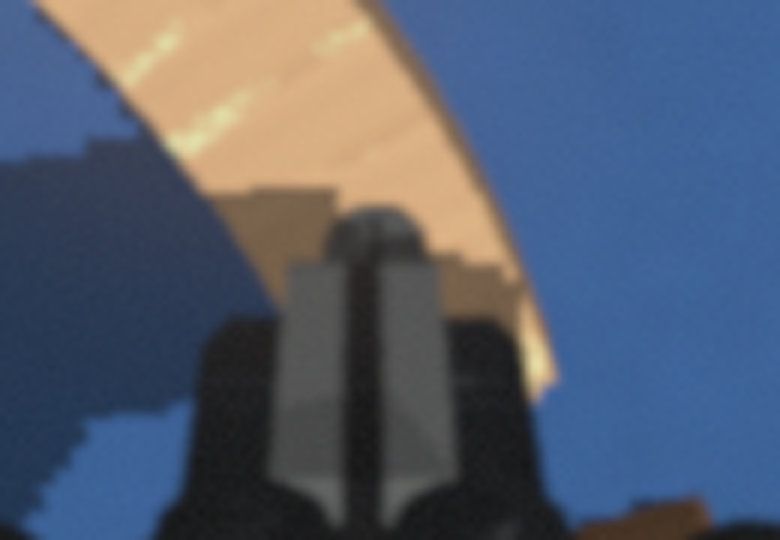

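Run:
```python
from station import ctrl
from h import *
im=ctrl.get_image("wrist"); c=im["color"][:,:,::-1].copy(); cv2.imwrite("pics/w6.png",c)
P=np.array([wproj(im,[*s,.039]) for s in screws]).round(1); print(P)
g=cv2.cvtColor(c,cv2.COLOR_BGR2HSV)
k=cv2.inRange(g,(5,60,110),(25,255,255)); k=cv2.morphologyEx(k,cv2.MORPH_CLOSE,np.ones((17,17),np.uint8))
d=((c.max(2)<125)&(k>0)).astype(np.uint8)
n,l,s,ce=cv2.connectedComponentsWithStats(d)
for j in range(1,n):
    if s[j,4]>40: print(ce[j].round(1),s[j,4])
o=ctrl.get_obs();
from scipy.optimize import least_squares
```

```text
[[259.  229.6]
 [202.3 161.7]
 [125.1 117.7]
 [ 55.4 112.1]
 [  7.7 136.8]
 [-16.7 178.1]
 [-21.1 225.8]]
[ 58.4 114.3] 130
[176.5 116.5] 47
[128.7 120.3] 192
[ 10.4 138.9] 81
[206.1 164.2] 224
[249.7 227.4] 219
[279.1 238.1] 86
```

View pics/w6.png

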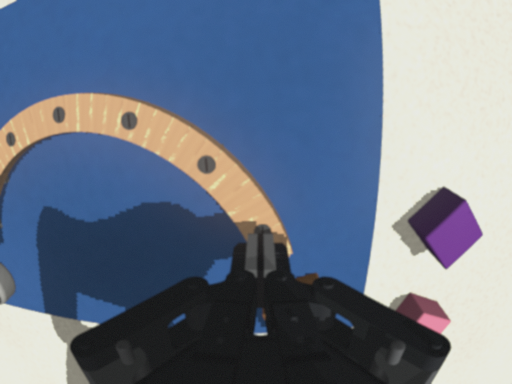

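play_rows --motion '[[[1,0,0,0.1,0,0,0],[1,0,0,0.2,0,0,0],[1,0,0,0.2,0,0,0]]]'

```text
t: 7.38
tool_pos: [0.5614, -0.0372, 0.0261]
tool_rot: [-3.141, 0.001, -0.001]
contact_force: [0.6, -0.5, 0.5]
opening: -0.0001
```

play_rows --motion '[[[1,0,0,0.1,0,0,0],[1,0,0,0.2,0,0,0],[1,0,0,0.2,0,0,0]]]'

```text
t: 7.75
tool_pos: [0.5613, -0.0372, 0.0239]
tool_rot: [-3.141, 0.001, -0.0]
contact_force: [-0.3, -0.1, -0.8]
opening: -0.0001
```

```bash
python3 chk.py 7
```

```text
sink mm [ 0.03  0.28 -0.05  0.16  0.02  0.24] 0.09775778217569837
7.85 [ 0.56139083 -0.03717775  0.02406396] [ 0.22729666 -0.50697327 -0.40250857]
```

View pics/w7.png

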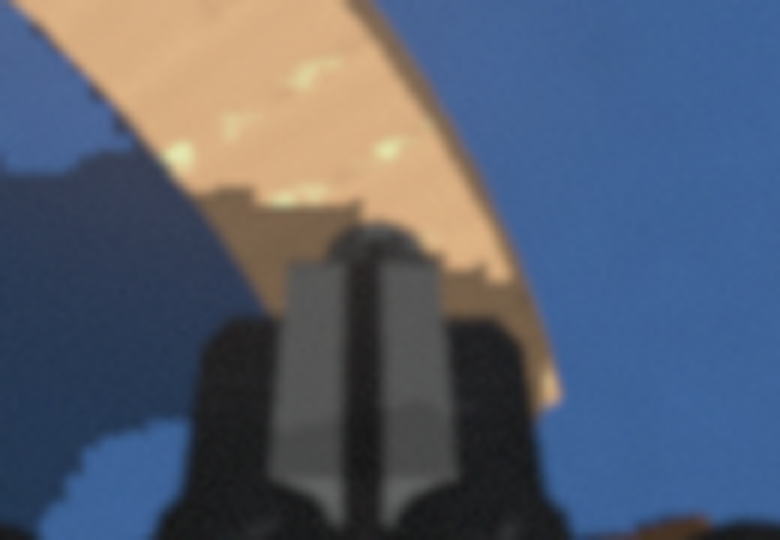

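play_rows --motion '[[[1,0,0,0.1,0,0,0],[1,0,0,0.2,0,0,0],[1,0,0,0.2,0,0,0]]]'

```text
t: 8.22
tool_pos: [0.5613, -0.0372, 0.0219]
tool_rot: [-3.141, 0.001, 0.0]
contact_force: [0.0, -0.2, 0.0]
opening: -0.0001
```

play_rows --motion '[[[1,0,0,0.1,0,0,0],[1,0,0,0.2,0,0,0],[1,0,0,0.2,0,0,0]]]'

```text
t: 8.6
tool_pos: [0.5612, -0.0371, 0.0198]
tool_rot: [-3.141, 0.001, 0.0]
contact_force: [0.2, -0.0, 0.6]
opening: -0.0002
```

```bash
python3 chk.py 8
```

```text
sink mm [ 1.23 -0.12  0.35 -0.01  0.04  0.03 -0.03] 0.02711124705518325
8.7 [ 0.56127324 -0.03715822  0.0199002 ] [ 0.43860307 -0.557836    0.14218499]
```

View pics/w8.png

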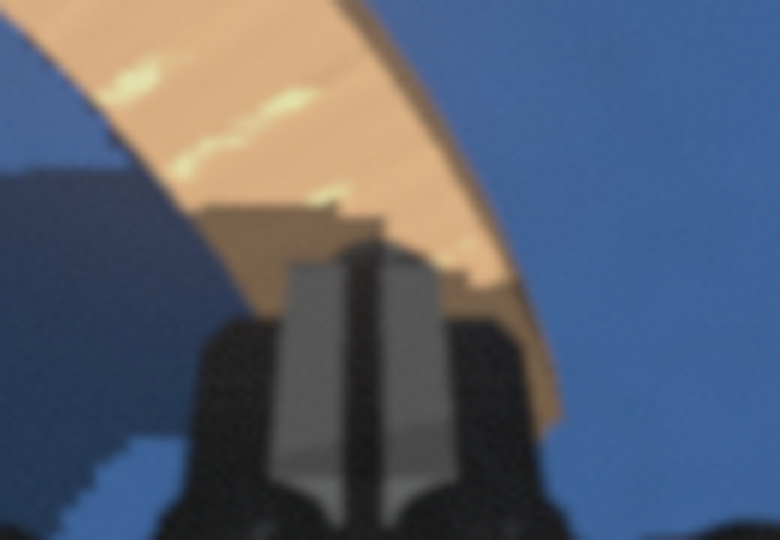

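The finger shadow's corner is at (385,222) and closing on the tip corner at (440,262). Extrapolating puts contact at a reported z of about 0.010. I'll carry on down in steps.

play_rows --motion '[[[1,0,0,0.1,0,0,0],[1,0,0,0.2,0,0,0],[1,0,0,0.3,0,0,0],[1,0,0,0.3,0,0,0]]]'

```text
t: 9.2
tool_pos: [0.5612, -0.0371, 0.0168]
tool_rot: [-3.141, 0.001, 0.0]
contact_force: [0.0, 0.4, -0.0]
opening: 0.0001
```

play_rows --motion '[[[1,0,0,0.1,0,0,0],[1,0,0,0.2,0,0,0],[1,0,0,0.2,0,0,0]]]'

```text
t: 9.57
tool_pos: [0.561, -0.0371, 0.0146]
tool_rot: [-3.141, 0.001, 0.001]
contact_force: [0.5, -0.5, -0.3]
opening: -0.0001
```

```bash
python3 chk.py 9
```

```text
sink mm [ 0.03  0.17  0.28  0.13  0.16 -0.  ] 0.14423066146360153
9.675 [ 0.56113113 -0.03709619  0.01470022] [ 0.25207545 -0.18337874  0.0264248 ]
```

View pics/w9.png

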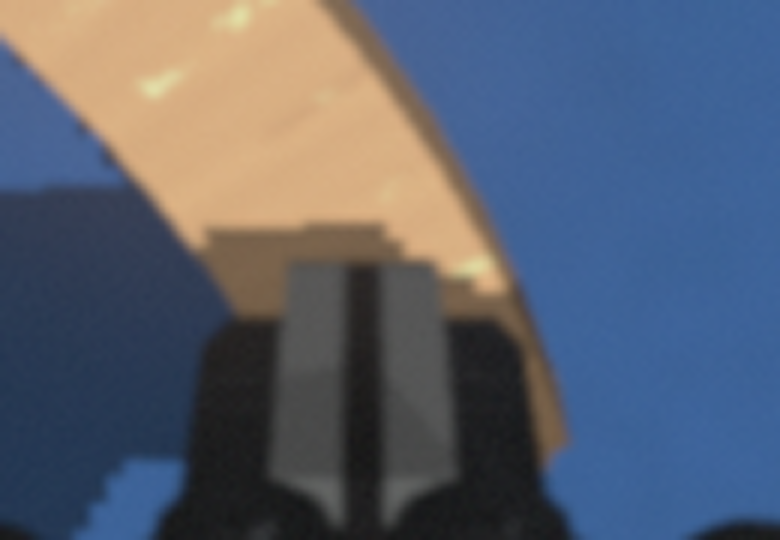

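play_rows --motion '[[[1,0,0,0.1,0,0,0],[1,0,0,0.2,0,0,0],[1,0,0,0.2,0,0,0]]]'

```text
t: 10.05
tool_pos: [0.561, -0.0371, 0.0126]
tool_rot: [-3.141, 0.001, 0.001]
contact_force: [0.0, 0.0, -0.0]
opening: 0.0
```

play_rows --motion '[[[1,0,0,0.1,0,0,0],[1,0,0,0.1,0,0,0]]]'

```text
t: 10.3
tool_pos: [0.5609, -0.037, 0.0114]
tool_rot: [-3.141, 0.001, 0.001]
contact_force: [-0.7, 0.4, 0.1]
opening: -0.0002
```

play_rows --motion '[[[1,0,0,0.1,0,0,0],[1,0,0,0.1,0,0,0]]]'

```text
t: 10.55
tool_pos: [0.5608, -0.0371, 0.0103]
tool_rot: [-3.141, 0.001, 0.002]
contact_force: [-0.1, -0.5, 0.7]
opening: -0.0002
```

```bash
python3 chk.py 10
```

```text
sink mm [-0.11  0.18  0.01  0.11  0.09  0.2 ] 0.09801805135490976
10.65 [ 0.5608812  -0.03705712  0.0103935 ] [-0.11175574 -0.58830802 -0.09782431]
```

View pics/w10.png

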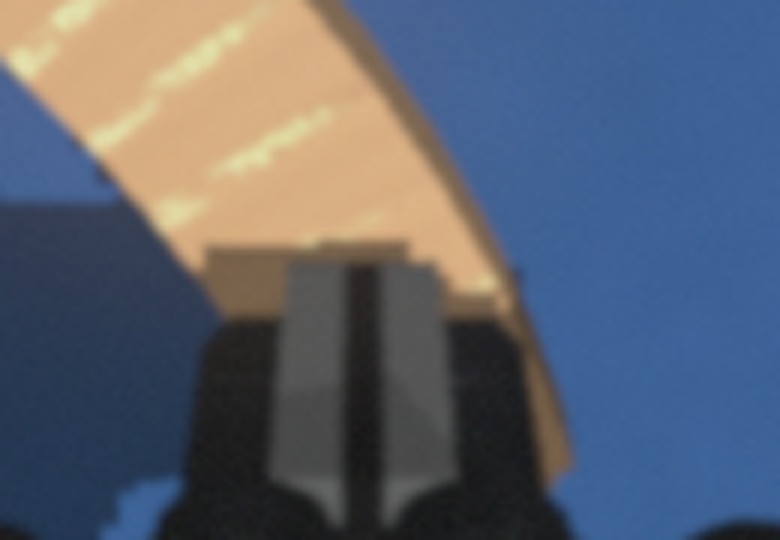

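play_rows --motion '[[[1,0,0,0.1,0,0,0],[1,0,0,0.1,0,0,0]]]'

```text
t: 10.9
tool_pos: [0.5608, -0.037, 0.0093]
tool_rot: [-3.141, 0.001, 0.002]
contact_force: [-0.5, -0.5, -0.3]
opening: 0.0002
```

play_rows --motion '[[[1,0,0,0.1,0,0,0],[1,0,0,0.1,0,0,0]]]'

```text
t: 11.15
tool_pos: [0.5607, -0.037, 0.0081]
tool_rot: [-3.141, 0.001, 0.002]
contact_force: [0.1, -0.5, -0.1]
opening: 0.0001
```

play_rows --motion '[[[1,0,0,0.1,0,0,0],[1,0,0,0.1,0,0,0]]]'

```text
t: 11.4
tool_pos: [0.5608, -0.037, 0.0072]
tool_rot: [-3.141, 0.001, 0.002]
contact_force: [0.6, 0.8, 0.4]
opening: -0.0001
```

```bash
python3 chk.py 11
```

```text
sink mm [ 0.11  0.25 -0.01  0.02 -0.05  0.  ] 0.010042222418915982
11.5 [ 0.56077985 -0.03703082  0.00719395] [-0.44135549 -0.74347284  0.22746005]
```

View pics/w11.png

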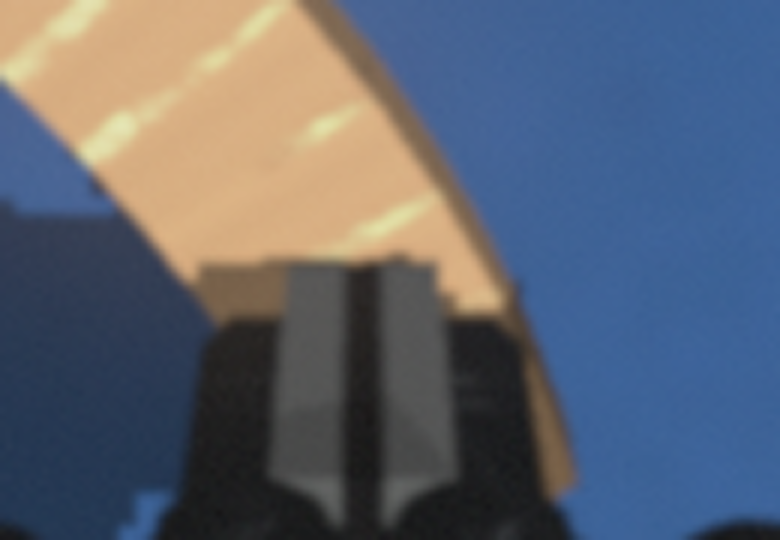

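play_rows --motion '[[[1,0,0,0.1,0,0,0],[1,0,0,0.1,0,0,0]]]'

```text
t: 11.75
tool_pos: [0.5608, -0.0371, 0.0065]
tool_rot: [-3.141, 0.001, 0.002]
contact_force: [-1.0, 0.5, 3.4]
opening: 0.0002
```

play_rows --motion '[[[1,0,0,0.1,0,0,0],[1,0,0,0.1,0,0,0]]]'

```text
t: 12.0
tool_pos: [0.5608, -0.0371, 0.0056]
tool_rot: [-3.141, 0.001, 0.002]
contact_force: [-2.3, -0.4, 3.4]
opening: 0.0002
```

```bash
python3 chk.py 12
```

```text
sink mm [2.89 1.45 1.9  2.57] 2.2311805154109337
12.1 [ 0.56082309 -0.03705698  0.00555264] [-1.35558524  0.20558531  3.46695788]
```

View pics/w12.png

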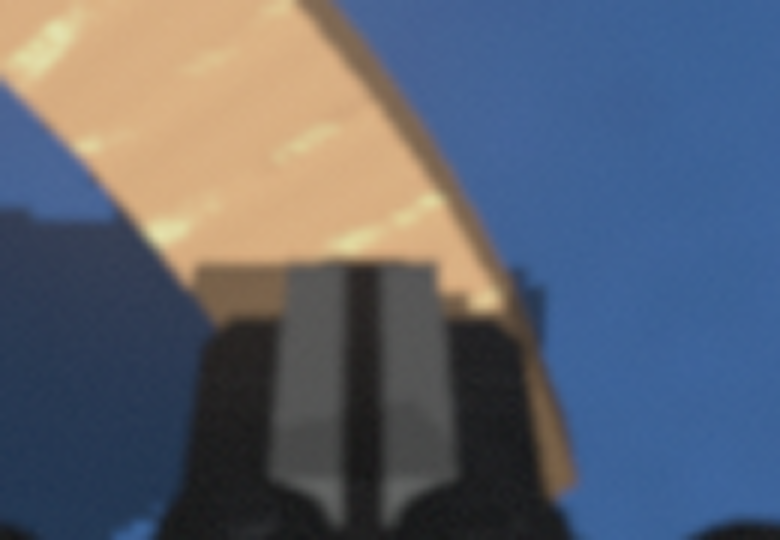

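Contact: 3.4 N and about 1.3 to 2 mm of sink, at a reported z of 0.0069. The shut tips therefore sit about 32 mm above the reported TCP. The hand is vertical, so the horizontal position isn't affected. I'll press a little deeper, to about 3 mm.

play_rows --motion '[[[1,0.05,0,0.1,0,0,0],[1,0.05,0,0.2,0,0,0],[1,0.05,0,0.2,0,0,0]]]'

```text
t: 12.48
tool_pos: [0.5609, -0.0371, 0.0034]
tool_rot: [-3.141, 0.001, 0.004]
contact_force: [-5.2, -0.3, 5.6]
opening: 0.0
```

```bash
python3 chk.py 13
python3 - <<'E'
from station import ctrl
from h import *
o=ctrl.get_obs();print(o["contact_force"])
Rb,tb=R,t
for d in (-66,-60.5,-55,-49.5,-44,-38.5,-33,-27.5,-22):
    r=np.radians(d); p=R@[-.094+.14*np.cos(r),.14*np.sin(r)]+t
    print(d,delta(o,[*p,o["tool_pos"][2]])[0])
E
```

```text
sink mm [4.44 5.39 4.65 3.73 4.64] 4.636171280609009
12.575 [ 0.56085138 -0.03707822  0.00343513] [-4.52804607 -0.73504912  4.67146298]
[-4.52804607 -0.73504912  4.67146298]
-66 [ 0.08  0.03 -0.  ]
-60.5 [ 1.26 -0.62 -0.  ]
-55 [ 2.37 -1.38 -0.  ]
-49.5 [ 3.4  -2.24 -0.01]
-44 [ 4.34 -3.2  -0.01]
-38.5 [ 5.19 -4.24 -0.01]
-33 [ 5.93 -5.36 -0.01]
-27.5 [ 6.57 -6.54 -0.01]
-22 [ 7.09 -7.78 -0.01]
```

Force is 5 N, and sink is 3.3 to 4.6 mm depending on the measure. I'll slide to screw1 along the arc, half a millimetre higher.

play_rows --motion '[[[1,0.6,-0.3,-0.05,0,0,0],[1,1.25,-0.6,-0.05,0,0,0],[1,1.8,-1.0,-0.05,0,0,0],[1,2.35,-1.4,-0.05,0,0,0],[1,2.9,-1.8,-0.05,0,0,0],[1,3.4,-2.25,-0.05,0,0,0],[1,3.9,-2.7,-0.05,0,0,0],[1,4.35,-3.2,-0.05,0,0,0],[1,4.35,-3.2,-0.05,0,0,0],[1,4.35,-3.2,-0.05,0,0,0]]]'

```text
t: 13.82
tool_pos: [0.6054, -0.0044, 0.0043]
tool_rot: [-3.139, 0.001, 0.0]
contact_force: [1.0, 1.4, 5.0]
opening: -0.0001
```

```bash
cat > nxt.py <<'E'
from station import ctrl
from h import *
import sys
i=int(sys.argv[1]); ang=-66+22*i
o=ctrl.get_obs(); print("dist mm",1000*np.linalg.norm(o["tool_pos"][:2]-screws[i]))
for d in np.linspace(ang,ang+22,9)[1:]:
    r=np.radians(d); p=R@[-.094+.14*np.cos(r),.14*np.sin(r)]+t
    print(d,delta(o,[*p,o["tool_pos"][2]])[0])
E
python3 chk.py 14; python3 nxt.py 1
```

```text
sink mm [4.24 3.07 2.22 3.4 ] 3.234750106753757
13.925 [ 0.60534674 -0.00437023  0.00436895] [2.32487783 2.84359331 3.32764312]
dist mm 1.3091957869461728
-41.25 [ 0.33 -0.43  0.  ]
-38.5 [ 0.74 -0.96  0.  ]
-35.75 [ 1.13 -1.51  0.  ]
-33.0 [ 1.49 -2.08  0.  ]
-30.25 [ 1.82 -2.67  0.01]
-27.5 [ 2.12 -3.27  0.01]
-24.75 [ 2.39 -3.88  0.01]
-22.0 [ 2.64 -4.51  0.01]
```

View pics/w14.png

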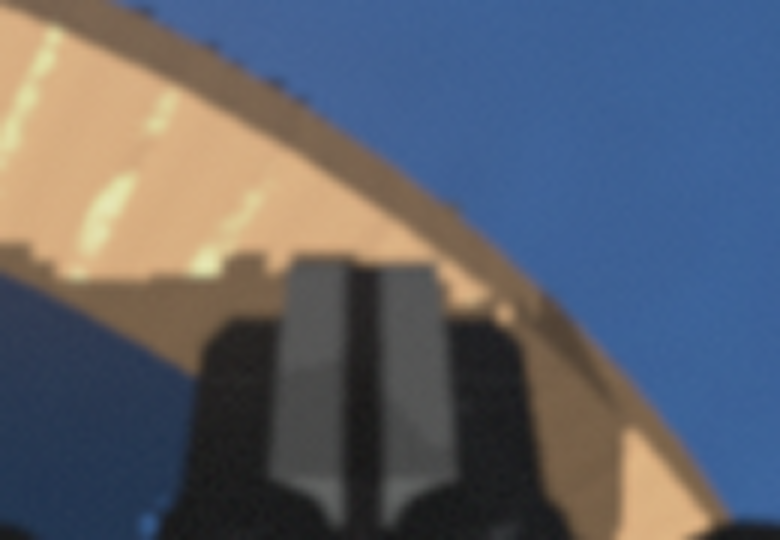

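At screw1 the fingertips are on the moulding, with about 4 N and about 3 mm of sink, 1.3 mm off target. On to screw2.

play_rows --motion '[[[1,0.33,-0.43,0.05,0,0,0],[1,0.74,-0.95,0.05,0,0,0],[1,1.13,-1.5,0.05,0,0,0],[1,1.5,-2.1,0.05,0,0,0],[1,1.82,-2.65,0.05,0,0,0],[1,2.1,-3.25,0.05,0,0,0],[1,2.4,-3.9,0.05,0,0,0],[1,2.65,-4.5,0.05,0,0,0],[1,2.65,-4.5,0.05,0,0,0],[1,2.65,-4.5,0.05,0,0,0]]]'

```text
t: 15.18
tool_pos: [0.6319, 0.0405, 0.0039]
tool_rot: [-3.14, 0.001, 0.001]
contact_force: [-1.3, -1.7, 4.9]
opening: -0.0003
```

```bash
python3 chk.py 15; python3 nxt.py 2
```

```text
sink mm [3.49] 3.486086606617739
15.275 [0.63188718 0.04051881 0.003913  ] [-0.13725198 -2.00024669  4.652584  ]
dist mm 0.20958680388508594
-19.25 [ 0.2  -0.65  0.  ]
-16.5 [ 0.38 -1.3   0.  ]
-13.75 [ 0.53 -1.95  0.  ]
-11.0 [ 0.65 -2.62  0.  ]
-8.25 [ 0.74 -3.28  0.01]
-5.5 [ 0.8  -3.95  0.01]
-2.75 [ 0.82 -4.62  0.01]
0.0 [ 0.81 -5.29  0.01]
```

play_rows --motion '[[[1,0.2,-0.65,0,0,0,0],[1,0.38,-1.3,0,0,0,0],[1,0.53,-1.95,0,0,0,0],[1,0.65,-2.6,0,0,0,0],[1,0.74,-3.3,0,0,0,0],[1,0.8,-3.95,0,0,0,0],[1,0.82,-4.6,0,0,0,0],[1,0.8,-5.3,0,0,0,0],[1,0.8,-5.3,0,0,0,0],[1,0.8,-5.3,0,0,0,0]]]'

```text
t: 16.52
tool_pos: [0.64, 0.0945, 0.0041]
tool_rot: [-3.138, 0.001, -0.0]
contact_force: [0.8, 0.8, 4.7]
opening: -0.0
```

```bash
python3 chk.py 16; python3 nxt.py 3
```

```text
sink mm [3.89 7.88 4.93 3.15] 4.410636921554289
16.625 [0.64000284 0.09442337 0.0041028 ] [0.4355883  2.41879282 4.66289386]
dist mm 0.9648085204258016
2.75 [-0.04 -0.57  0.  ]
5.5 [-0.11 -1.24  0.  ]
8.25 [-0.22 -1.91  0.01]
11.0 [-0.35 -2.56  0.01]
13.75 [-0.52 -3.21  0.01]
16.5 [-0.72 -3.86  0.01]
19.25 [-0.95 -4.49  0.02]
22.0 [-1.21 -5.11  0.02]
```

At screw3 the force is 4.7 N, about 2.8 mm by the spring rate. The shadow disturbs the image gauge here: its dots scatter from 3.1 to 7.9. On to screw4.

play_rows --motion '[[[1,-0.04,-0.57,0,0,0,0],[1,-0.11,-1.24,0,0,0,0],[1,-0.22,-1.9,0,0,0,0],[1,-0.35,-2.55,0,0,0,0],[1,-0.52,-3.2,0,0,0,0],[1,-0.72,-3.85,0,0,0,0],[1,-0.95,-4.5,0,0,0,0],[1,-1.2,-5.1,0,0,0,0],[1,-1.2,-5.1,0,0,0,0],[1,-1.2,-5.1,0,0,0,0]]]'

```text
t: 17.88
tool_pos: [0.6277, 0.1466, 0.0042]
tool_rot: [-3.136, 0.002, 0.001]
contact_force: [-0.6, 2.9, 5.1]
opening: 0.0001
```

```bash
python3 chk.py 17; python3 nxt.py 4
```

```text
sink mm [3.64 8.02 3.37] 3.644083189537792
17.975 [0.62769396 0.14652267 0.00419359] [-0.39708942  2.76933572  4.29907111]
dist mm 1.05384319236409
24.75 [-0.26 -0.5   0.  ]
27.5 [-0.58 -1.1   0.01]
30.25 [-0.93 -1.67  0.01]
33.0 [-1.3  -2.23  0.01]
35.75 [-1.7  -2.77  0.02]
38.5 [-2.13 -3.29  0.02]
41.25 [-2.58 -3.79  0.02]
44.0 [-3.05 -4.27  0.03]
```

play_rows --motion '[[[1,-0.26,-0.5,0,0,0,0],[1,-0.58,-1.1,0,0,0,0],[1,-0.93,-1.67,0,0,0,0],[1,-1.3,-2.23,0,0,0,0],[1,-1.7,-2.77,0,0,0,0],[1,-2.13,-3.29,0,0,0,0],[1,-2.58,-3.8,0.02,0,0,0],[1,-3.05,-4.25,0.02,0,0,0],[1,-3.05,-4.25,0.02,0,0,0],[1,-3.05,-4.25,0.02,0,0,0]]]'

```text
t: 19.23
tool_pos: [0.5965, 0.1899, 0.004]
tool_rot: [-3.134, 0.002, 0.003]
contact_force: [-0.8, 1.4, 5.1]
opening: -0.0001
```

```bash
python3 chk.py 18; python3 nxt.py 5
```

```text
sink mm [3.99 8.28 3.55] 3.9937279538086132
19.325 [0.59654164 0.18989877 0.00398061] [-1.6628562   2.08938974  5.38426594]
dist mm 0.9749889673294766
46.75 [-0.43 -0.39  0.  ]
49.5 [-0.94 -0.82  0.01]
52.25 [-1.48 -1.22  0.01]
55.0 [-2.03 -1.6   0.02]
57.75 [-2.61 -1.95  0.02]
60.5 [-3.2  -2.27  0.02]
63.25 [-3.8  -2.56  0.03]
66.0 [-4.42 -2.83  0.03]
```

View pics/w18.png

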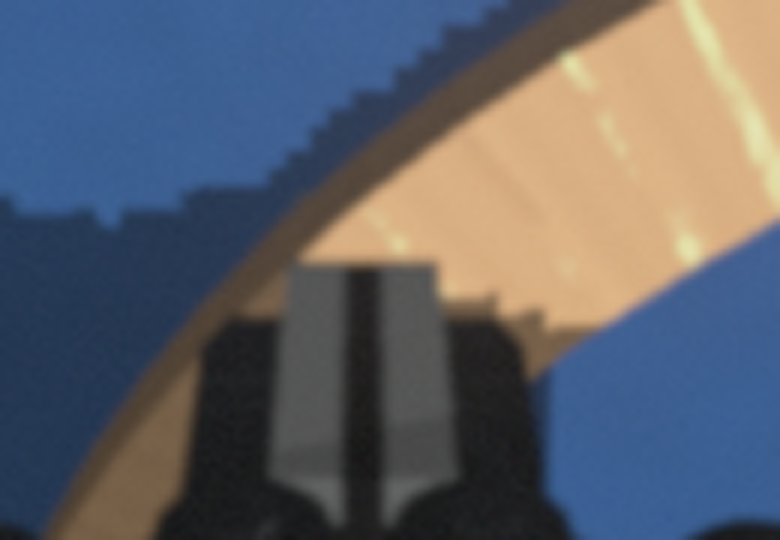

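The fingertips are on the moulding at screw5, with about 5 N. On to the last screw, beside the tin.

play_rows --motion '[[[1,-0.43,-0.39,0,0,0,0],[1,-0.94,-0.82,0,0,0,0],[1,-1.48,-1.22,0.01,0,0,0],[1,-2.03,-1.6,0.01,0,0,0],[1,-2.6,-1.95,0.02,0,0,0],[1,-3.2,-2.25,0.02,0,0,0],[1,-3.8,-2.55,0.02,0,0,0],[1,-4.4,-2.8,0.02,0,0,0],[1,-4.4,-2.8,0.02,0,0,0],[1,-4.4,-2.8,0.02,0,0,0],[1,-4.4,-2.8,0.02,0,0,0]]]'

```text
t: 20.7
tool_pos: [0.5515, 0.2185, 0.0036]
tool_rot: [-3.133, 0.003, 0.007]
contact_force: [0.8, 1.7, 5.9]
opening: 0.0006
```

```bash
python3 chk.py 19; python3 nxt.py 6|head -1
```

```text
sink mm [4.15 7.58 3.51 4.33 3.74 4.72] 4.238645119889689
20.8 [0.55147586 0.21851122 0.00361288] [1.11921085 0.64612387 4.93216963]
dist mm 0.9547450280774942
```

View pics/w19.png

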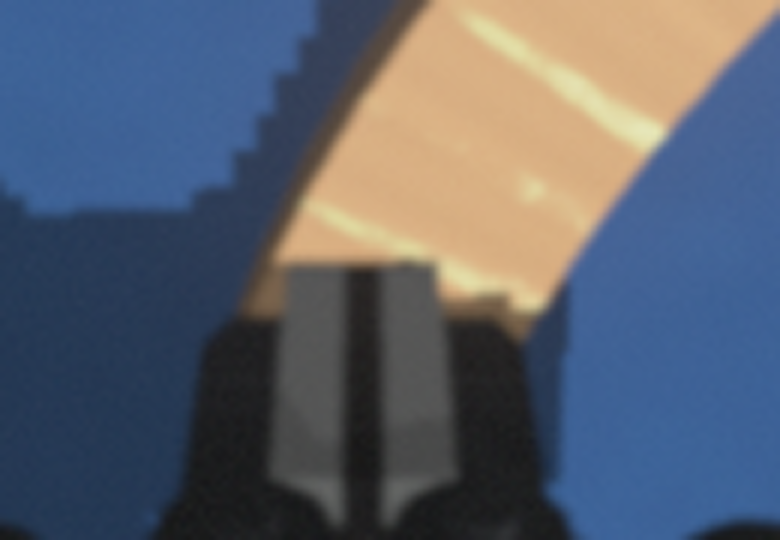

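At screw6 the force is 5 to 6 N, the sink is 3 to 4 mm, and the tips are 1 mm off the screw. Now I'll lift the hand straight up.

play_rows --motion '[[[1,-0.044,0,-0.5,0,0,0],[1,0,0,-1.5,0,0,0],[1,0,0,-4,0,0,0],[1,0,0,-8,0,0,0],[1,0,0,-12,0,0,0],[1,0,0,-15,0,0,0],[1,0,0,-15,0,0,0],[1,0,0,-15,0,0,0],[1,0,0,-15,0,0,0]]]'

```text
t: 21.92
tool_pos: [0.5507, 0.2169, 0.1511]
tool_rot: [-3.134, 0.003, 0.014]
contact_force: [-0.5, 0.1, -0.3]
opening: 0.0003
```

```bash
python3 chk.py 20
python3 - <<'E'
from station import ctrl
import cv2
for n in ("scene","top"): cv2.imwrite(f"pics/{n}9.png",ctrl.get_image(n)["color"][:,:,::-1])
E
```

```text
sink mm [-0.11  6.58 -0.03  0.3   0.12  0.01  0.11  0.2 ] 0.11234897762276827
22.025 [0.55114965 0.21704561 0.15174127] [ 0.51833639  0.3490334  -0.14725095]
```

View pics/scene9.png

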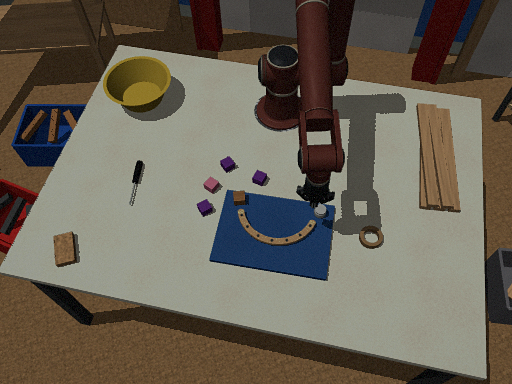

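View pics/top9.png

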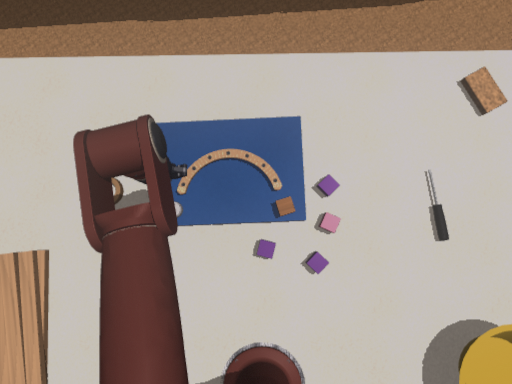

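The moulding is back up (sink reads 0.1 mm, which is noise). In the scene view the block (239,198), tin (320,211), roll (371,237) and screwdriver (137,180) are where they started. The hand is clear, so I'm handing the job in.

```bash
python3 -c "
from station import ctrl
print(ctrl.finish_job())"
```

```text
the job is handed in; nothing more can be done
None
```

I ran the shut fingertips along the moulding from the block end (screw0) to the tin end (screw6), stopped at each of the seven screws, then lifted clear and handed in at about 22 s. No verdict was reported, so success isn't confirmed beyond the checks below.

- **Pressing:** The stops read about 3 to 6 N. By the spring rate that is roughly 2 to 4 mm of travel. The hand was within about 1.3 mm of each screw.
- **Final state:** After lifting, the moulding measured back up (0.1 mm, which is noise) and the force was about zero. The block, tin, roll and screwdriver looked unmoved by eye in the last scene picture; I did not measure them.
- **TCP height disagreed:** Contact came at a reported TCP height of about 7 mm, not the 39 mm of the moulding's top, so the shut tips sit about 32 mm behind the stated TCP. I felt for contact using force and images instead. The hand was vertical, so the horizontal position should be unaffected.
- **Sink depth disagreed:** The image-based sink measure read up to about 1.5 mm more than the force and height estimates. Single points near the hand or its shadow scattered as high as 8 mm. I relied on force there, which never came near the 8 N that goes with 7 mm.

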